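# Roll a hexagonal lamp bar to its circuit face and clamp it

### The job

One of the two hexagonal lamp bars lies in the working bay of the grey jig, between the steel end stop and the sliding pusher; the other is parked. Roll the bar in the working bay over on the plate, face by face and without lifting it off, until its green circuit strip faces straight up. Then unfold the crank's red hinged grip until it stands upright and turn the crank clockwise (seen from above) as far as it goes, so that the pusher slides the bar up to the end stop; leave the parked bar alone.

Things in the scene. Friction and masses are not known exactly. Their poses are not given: they have to be found in the camera images.
- jig: grey plate, 180 mm (x) by 495 mm (y), 8 mm thick, fixed on the bench, carrying the jig. Origin: underside of the plate, mid working bay; x points roughly away from the robot, y towards the crank (robot's left), z up. Yellow-outlined parking bay centred at jig y = -195 mm. The working bay is open at both x sides: a bar can be rolled either way along x. Blue gear housing under the crank, top 32 mm above the bench
- stop_face (a point): middle of the inner face of the steel end stop, at jig y = -75 mm; 140 mm wide along jig x, its top 36 mm above the bench
- pusher_face (a point): middle of the front face of the pusher, an aluminium block 140 mm wide along jig x, 12 mm thick, top 36 mm above the bench; face at jig y = +85 mm at first, +45 mm when the crank is fully turned
- bar_black: loose hexagonal aluminium bar with black end caps, on a flat face in one of the bays: 44 mm across flats, 50.8 across corners, faces 25.4 mm wide, 120 mm long, about 0.3 kg. Origin: its centre, 22 mm above the plate. Own y along the bar, roughly along jig y; own z = outward normal of the face with the green strip. The opposite face has an orange strip, the other four are bare
- bar_white: the same kind of bar with white end caps, in the other bay; origin and axes as for bar_black, its green strip on another side. A roll moves a bar 25.4 mm sideways: pushed slowly near its top edge (41 mm above the plate, the push rising some 7 mm in an arc) it tips over its far lower edge; past 30 deg it drops on to the next face
- bar_black_green (a point): middle of the green face of bar_black, 22 mm from the bar's centre
- bar_white_green (a point): middle of the green face of bar_white, 22 mm from the bar's centre
- crank_axis (a point): point on the crank's upright axis, level with the folded grip's centre line (57.5 mm above the bench)
- grip_hinge (a point): pivot of the red grip at the outer end of the crank arm, 62 mm from the crank's axis. The arm is 14 mm wide, its top 48 mm above the bench; it points to the jig's -x at first. The pivot's lugs are 27 mm wide, 30 mm with the pin
- grip_end (a point): free end of the red grip, on its centre line, 56 mm from its pivot. Round bar 15 mm in diameter; folded, it lies along the top of the arm, its end near the crank's axis; upright, its end is 113 mm above the bench. Stiff hinge (0.06 N m), stays where left; it can be pinched from above near its end and led round the pivot, turning between the finger pads
- grip (a joint): fold angle of the red grip, rad: 0 folded flat on the arm (starts up to 0.3), 1.57 upright (stop)
- crank (a joint): turn of the crank, rad: 0 at the start (pusher drawn back), grows clockwise seen from above, 2.4 at its stop (pusher 40 mm forward). Turns easily, about 1 N at the grip, and stays where it is left

How it is judged:
On the way, in this order (a step that is already met when the one before it is completed fails the run):
1. the bar in the working bay lies on the plate with its green face up (within 0.1 rad) (((angle between bar_black's own z axis and vertical below 0.1 rad and height (world z) of bar_black_green above 0.046 m and y of bar_black in the frame of jig between -0.05 and 0.05 m and x of bar_black in the frame of jig between -0.08 and 0.08 m and height (world z) of bar_black below 0.033 m) or (angle between bar_white's own z axis and vertical below 0.1 rad and height (world z) of bar_white_green above 0.046 m and y of bar_white in the frame of jig between -0.05 and 0.05 m and x of bar_white in the frame of jig between -0.08 and 0.08 m and height (world z) of bar_white below 0.033 m))), for 0.2 s.
2. the crank's grip is unfolded upright (at least 1.35 rad) before the crank is turned (crank still under 0.5 rad) (value of joint grip above 1.35 rad and value of joint crank below 0.5 rad), for 0.1 s.
At the end, for the whole second after the job is handed in: Bar from the working bay at rest on the plate, green up within 0.1 rad, within 7 mm of touching the end stop and 0.12 rad of the jig's y; crank at least 2.2 of 2.4 rad; parked bar within 12 mm of its start (value of joint crank above 2.2 rad and ((angle between bar_black's own z axis and vertical below 0.1 rad and height (world z) of bar_black_green above 0.046 m and y of bar_black in the frame of jig between -0.05 and 0.05 m and x of bar_black in the frame of jig between -0.08 and 0.08 m and linear speed of bar_black below 0.02 m/s and angular speed of bar_black below 0.2 rad/s and height (world z) of bar_black below 0.033 m and y of bar_black in the frame of jig between -0.02 and -0.008 m and angle between the y axis of bar_black and the y axis of jig, either way round below 0.12 rad and distance of bar_white from where it was at the start of the episode below 0.012 m) or (angle between bar_white's own z axis and vertical below 0.1 rad and height (world z) of bar_white_green above 0.046 m and y of bar_white in the frame of jig between -0.05 and 0.05 m and x of bar_white in the frame of jig between -0.08 and 0.08 m and linear speed of bar_white below 0.02 m/s and angular speed of bar_white below 0.2 rad/s and height (world z) of bar_white below 0.033 m and y of bar_white in the frame of jig between -0.02 and -0.008 m and angle between the y axis of bar_white and the y axis of jig, either way round below 0.12 rad and distance of bar_black from where it was at the start of the episode below 0.012 m))).
It fails at once if a bar is lifted off the plate (centre more than 50 mm above the bench; rolling takes it to 34 mm) (height (world z) of any of bar_black, bar_white above 0.05 m).
It fails at once if the parked bar is moved more than 12 mm ((y of bar_black in the frame of jig below -0.12 m and distance of bar_black from where it was at the start of the episode above 0.012 m) or (y of bar_white in the frame of jig below -0.12 m and distance of bar_white from where it was at the start of the episode above 0.012 m)).
It also fails if it takes over 64 s, if anything falls off the work surface, if the arm or the gripper's body presses on something with over 40 N, if the wrist force passes 120 N, or if a joint passes its speed limit or range.

### The arm

A 6-joint arm with a two-finger parallel gripper is mounted at the origin on a cart in front of the work surface, level with it; the furniture and walls round the work are solid. World frame = base frame: x ahead of the robot, y to its left, z up, the work surface at z = 0. Lengths are in m, angles in rad, forces in N, time in s.
With the tool pointing down it reaches from about 0.275 to 0.75 m from the base axis. Payload 10.2 kg.
Tool frame: the origin (TCP) lies at the very end of the fingers, on their centre line; the grasp point (between the pads) lies arm.grip_point_offset behind it (arm.grip_point_offset is the distance from the TCP to the grasp point, in m); z points along the fingers, y is the direction in which the jaws open and shut (so a half turn about z gives the same grasp; the last joint's range is limited). The gripper opens to 85 mm and grips with 20 to 120 N. Pads are 22 mm wide; open, the fingers measure 114 mm over their backs; the gripper's body (76 mm by 85 mm) begins 54 mm behind the grasp point. The pads swing forward as they close: fully open they stand 13 mm farther back than shut.
Start: joints at [1.016, 0.313, 1.498, -0, 1.331, -0.223], TCP at [0.171, 0.496, 0.231] pointing down, gripper open.
Joint ranges: [-2.94, 2.94], [-0.97, 2.17], [0.19, 2.56], [-1.23, 4.37], [0.02, 3.11], [-2.88, 2.88]. Speed limits (rad/s): [2.39, 2.39, 3.01, 3.14, 3.14, 3.14].

### API

Orientations are given as a 3x3 rotation matrix whose columns are the frame's x, y, z axes.
In Python, from workcell import arm, viewer gives the robot as it stands.
- The arm moves only by the tool apply_moves, never from a script. Its argument "series" is a list of rows, each a list of 3 entries, a list of its own where there are three numbers: the turn, a rotation vector about the tool's x, y, z scaled (see below), then the shift along the tool's x, y, z scaled (see below), then the closure, from -1 (fully open) to 1 (shut), so that 0 is half open. In form: [[[ax, ay, az], [x, y, z], grip], ...]. A call has 1 to 20 rows; each row is the pose to reach, as a shift and turn from the pose commanded when the call began, along the tool's axes at that moment, turning the shorter way round; what a row does not reach only later rows make up. The controller multiplies each number of a shift by 0.2 m and each number of a turn by 2 pi rad. A row lasts 1/12 s, in which the tool goes at most 41.7 mm and 7.16 degrees, less where a joint would pass 70% of its speed; a pose out of reach is approached as far as the arm can. A call with a number of a shift or a turn outside -1 to 1 is refused whole. A call with a gripper value outside its range is refused whole. The fingers move at their own pace and stop on an object; the grip force is fixed at half the most. Time passes only in rows, so rows that repeat a pose let the fingers close. It gives the time, the measured TCP pose, the force and the opening at its end, in the units of the state.
- arm.observe(): the state, without advancing time (a new reading comes with each control period).
- viewer.snapshot(name): name is "side" or "top" or "wrist"; returns (picture, depth): 420x560x3 uint8, blue, green, red; 420x560 float32, m along the optical axis (not along the pixel's ray), 0 where there is no reading.
- viewer.camera_model(name): a dict with "fx", "fy", "cx", "cy" (pixels), "k1" (the pictures are not rectified: a ray, as slopes to the right and down, at radius r is drawn at 1 + k1 r^2 times it, then the intrinsics apply), "R" (3x3) and "t" (3): a world point X has camera coordinates R X + t. Camera axes: x right, y down, z forward; pixel columns grow to the right and rows downward; lengths in m; the calibration is good to about 2 mm. A picture is of the moment at which its call begins: read the wrist's pose just before it. camera_model takes no time and is no camera call; for the wrist camera it gives the pose at the moment of the call.
- arm.hand_in(): hands the job in, once; it reports no verdict.
The state is a dict: "time_s": time; "joint_pos": joint angles; "dq": joint speeds; "joint_torque": joint torques, N m; "position": TCP position; "tool_rot": TCP orientation; "contact_force": force on the tool from outside, world axes, zero at the start; "torque": the same for the moment, N m; "grip_width": opening from 0.0 (shut) to 1.0 (fully open).
Only numpy, scipy, OpenCV 4.12 (cv2) and the standard library are available. Lean on these libraries where they do the work, as an engineer would, in place of code of your own. Each camera call takes 0.05 s, during which the arm holds its last target.

## Working session

There is one attempt and no reset: what is moved stays moved. The work goes in short steps, Python scripts to look and compute and a tool call to move; the robot and the scene stay as the last step left them, time stands still between calls to the robot, and variables do not carry over. Pictures are saved under pics/ and viewed, and the job is handed in when it is done.

Besides the shell and the picture viewer there is one more tool, called after "Emit:" in YAML: its name, and indented under it one key for each argument. apply_moves: Moves the arm, as the interface text tells. Its arguments: {"type":"object","properties":{"series":{"type":"array"}},"required":["series"]}

```bash
mkdir -p pics; cat > h.py <<'E'
import numpy as np, cv2, json
from workcell import arm, viewer
E
python3 - <<'E'
from h import *
s=arm.observe(); print({k:np.round(v,3).tolist() for k,v in s.items()}); print(arm.grip_point_offset)
for n in ["top","side"]:
    p,d=viewer.snapshot(n); c=viewer.camera_model(n); print(n,c)
    cv2.imwrite(f"pics/{n}0.png",p); np.save(f"{n}0_d.npy",d)
    np.savez(f"{n}0.npz",p=p,d=d,**c)
E
```

```text
{'time_s': 0.0, 'joint_pos': [1.016, 0.313, 1.498, -0.0, 1.331, -0.223], 'dq': [-0.0, 0.001, 0.001, -0.001, -0.0, 0.002], 'joint_torque': [-0.0, -41.227, -25.974, -0.0, 0.004, 0.0], 'position': [0.171, 0.496, 0.231], 'tool_rot': [[-0.945, 0.326, -0.001], [0.326, 0.945, -0.001], [0.0, -0.001, -1.0]], 'contact_force': [0.416, 0.082, 0.104], 'torque': [-0.002, -0.015, 0.051], 'grip_width': 1.003}
0.0187
top {'fx': 530.1543120295963, 'fy': 530.1543120295963, 'cx': 274.91490066857597, 'cy': 201.02705651371812, 'k1': -0.048822169116538444, 'R': array([[-0.06637357, -0.99778881, -0.00347026],
       [-0.97094946,  0.06538874, -0.23017704],
       [ 0.22989499, -0.01190822, -0.97314258]]), 't': array([-0.05708713,  0.5527408 ,  0.92510791])}
side {'fx': 540.7761177623859, 'fy': 540.7761177623859, 'cx': 276.68107740251486, 'cy': 211.04395162318463, 'k1': -0.12006069702375206, 'R': array([[ 0.98298959, -0.18266828, -0.01907257],
       [-0.13644992, -0.65684698, -0.74157499],
       [ 0.12293446,  0.73156295, -0.67059882]]), 't': array([-0.54261984,  0.06169142,  1.01226373])}
```

View pics/top0.png

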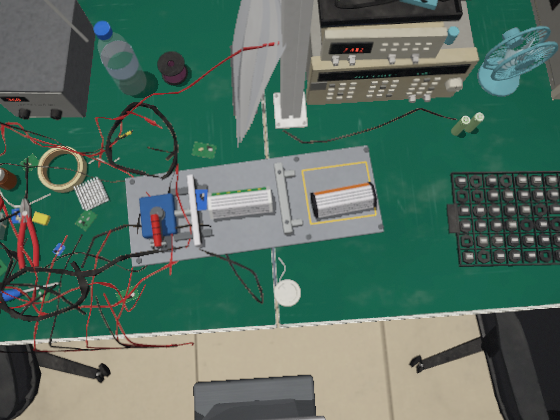

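View pics/side0.png

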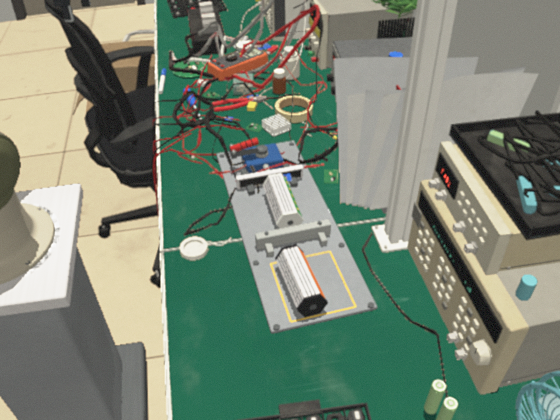

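```bash
python3 - <<'E'
import cv2
p=cv2.imread("pics/top0.png"); cv2.imwrite("pics/tz.png",cv2.resize(p[140:275,115:390],None,fx=2.9,fy=2.9,interpolation=cv2.INTER_CUBIC))
p=cv2.imread("pics/side0.png"); cv2.imwrite("pics/sz.png",cv2.resize(p[125:335,200:390],None,fx=2.85,fy=2.85,interpolation=cv2.INTER_CUBIC))
E
```

```text
(no output)
```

View pics/tz.png

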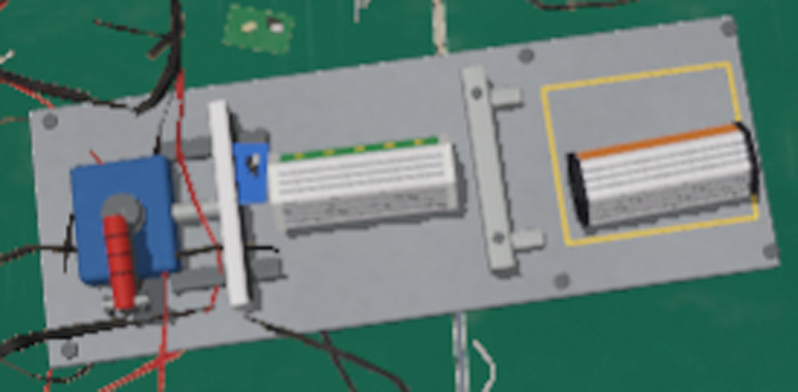

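View pics/sz.png

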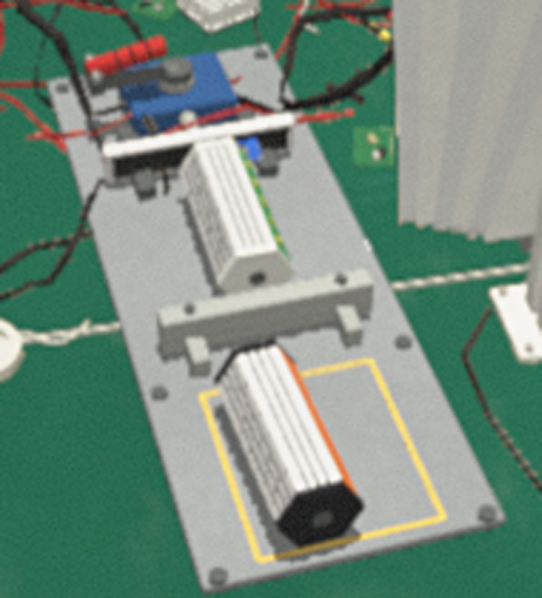

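```bash
cat >> h.py <<'E'
def ray(c,uv):
    uv=np.atleast_2d(np.asarray(uv,float)); 
    K=np.array([[c['fx'],0,c['cx']],[0,c['fy'],c['cy']],[0,0,1]])
    m=cv2.undistortPoints(uv[:,None],K,np.array([float(c['k1']),0,0,0]))[:,0]
    d=np.c_[m,np.ones(len(m))]@c['R']; o=-c['R'].T@c['t']
    return o,d
def onz(c,uv,z):
    o,d=ray(c,uv); return o+d*((z-o[2])/d[:,2])[:,None]
def proj(c,X):
    X=np.atleast_2d(X); q=X@np.asarray(c['R']).T+c['t']; s=q[:,:2]/q[:,2:]
    s=s*(1+c['k1']*(s**2).sum(1))[:,None]; return s*[c['fx'],c['fy']]+[c['cx'],c['cy']]
def snap(n,tag):
    c=viewer.camera_model(n); p,d=viewer.snapshot(n); c['R']=np.array(c['R']);c['t']=np.array(c['t'])
    cv2.imwrite(f"pics/{tag}.png",p); np.savez(f"{tag}.npz",p=p,d=d,**c); return p,d,c
def load(tag):
    z=np.load(f"{tag}.npz"); c={k:z[k] for k in z.files}; return z['p'],z['d'],c
E
python3 - <<'E'
from h import *
p,d,c=load("top0")
def T(x,y): return [115+x/2.9-.33,140+y/2.9-.33]
# screws on plate (z=.008): 4 corner screws
sc=[T(50,121),T(69,351),T(770,251),T(729,28)]
# plate corners
pc=[T(30,112),T(52,366),T(778,265),T(733,15)]
print("screws",onz(c,sc,.008).round(4).tolist()); P=onz(c,pc,.008);print("corners",P.round(4).tolist())
for a,b in [(0,1),(1,2),(2,3),(3,0)]: print(np.linalg.norm(P[a]-P[b]))
S=onz(c,sc,.008)
ctr=P.mean(0)
yv=(P[0]+P[1]-P[2]-P[3]); yv/=np.linalg.norm(yv); print("jig yaw from y axis",np.arctan2(-yv[0],yv[1]),"ctr",ctr)
yv2=(S[0]+S[1]-S[2]-S[3]); print(np.arctan2(-yv2[0],yv2[1]),S.mean(0))
# white bar top face corners z=.052
b=[T(275,160),T(280,202),T(449,186),T(446,144)]
B=onz(c,b,.052);print("bar top",B.round(4).tolist(),B.mean(0))
st=[T(463,70),T(490,270),T(514,266),T(483,66)]; print("stop top",onz(c,st,.036).round(4).tolist())
pu=[T(211,102),T(226,99),T(249,303),T(233,306)]; print("pusher",onz(c,pu,.036).round(4).tolist())
ca=[T(124,210)]; print("hub",onz(c,ca,.05).round(4))
g=[T(105,218),T(129,213),T(131,303),T(115,308)];print("grip",onz(c,g,.0575).round(4).tolist())
p,d,c=load("side0")
def Q(x,y): return [200+x/2.85-.33,125+y/2.85-.33]
P=onz(c,[Q(50,84),Q(207,592),Q(502,520),Q(267,44)],.008); print("side corners",P.round(4).tolist(),P.mean(0))
E
```

```text
screws [[0.6206, 0.1885, 0.008], [0.4604, 0.1765, 0.008], [0.4966, -0.2967, 0.008], [0.656, -0.2858, 0.008]]
corners [[0.628, 0.2024, 0.008], [0.4511, 0.188, 0.008], [0.4867, -0.301, 0.008], [0.6653, -0.2897, 0.008]]
0.17742833331986063
0.49032066102068284
0.17892852477682233
0.49345166217588676
jig yaw from y axis 0.0741932033175988 ctr [ 0.55779513 -0.05007085  0.008     ]
0.07542531288510042 [ 0.5584001  -0.05437534  0.008     ]
bar top [[0.571, 0.0291, 0.052], [0.5426, 0.0269, 0.052], [0.5459, -0.0835, 0.052], [0.5742, -0.0833, 0.052]] [ 0.55845296 -0.02770903  0.052     ]
stop top [[0.6291, -0.098, 0.036], [0.4916, -0.1066, 0.036], [0.4932, -0.1224, 0.036], [0.631, -0.1117, 0.036]]
pusher [[0.6182, 0.0724, 0.036], [0.6196, 0.0622, 0.036], [0.4803, 0.0515, 0.036], [0.4791, 0.062, 0.036]]
hub [[0.5446 0.1291 0.05  ]]
grip [[0.5384, 0.1398, 0.0575], [0.5407, 0.1242, 0.0575], [0.4818, 0.1239, 0.0575], [0.4793, 0.1342, 0.0575]]
side corners [[0.452, 0.1832, 0.008], [0.4883, -0.3063, 0.008], [0.6625, -0.2914, 0.008], [0.6282, 0.2008, 0.008]] [ 0.55773782 -0.05341732  0.008     ]
```

```bash
cat >> h.py <<'E'
from scipy.spatial.transform import Rotation as Ro
def to(pos,heading):
    """numbers for rows: heading = world angle of tool y, tool z down"""
    s=arm.observe(); R0=np.array(s['tool_rot']); p0=np.array(s['position'])
    y=np.array([np.cos(heading),np.sin(heading),0]); z=np.array([0,0,-1.]); x=np.cross(y,z)
    R=np.c_[x,y,z]; rv=Ro.from_matrix(R0.T@R).as_rotvec()
    sh=R0.T@(np.array(pos)-p0)
    print("t",s['time_s'],"p0",p0.round(4),"turn",(rv/2/np.pi).round(4).tolist(),"shift",(sh/.2).round(4).tolist(),"rows",max(np.linalg.norm(sh)/.0417,np.degrees(np.linalg.norm(rv))/7.16).round(1))
E
python3 -c "
from h import *
to([.33,.35,.32],1.6);to([.49,.02,.32],1.6)"
```

```text
t 0.1 p0 [0.1709 0.4962 0.2308] turn [-0.0002, -0.0001, -0.0575] shift [-0.99, -0.4324, -0.4458] rows 5.6
t 0.1 p0 [0.1709 0.4962 0.2308] turn [-0.0002, -0.0001, -0.0575] shift [-2.2838, -1.7318, -0.4447] rows 13.9
```

Emit:
apply_moves:
  series:
    - [[0, 0, -0.0575], [-0.9, -0.68, -0.45], -1]
    - [[0, 0, -0.0575], [-0.9, -0.68, -0.45], -1]
    - [[0, 0, -0.0575], [-0.9, -0.68, -0.45], -1]
    - [[0, 0, -0.0575], [-0.9, -0.68, -0.45], -1]
    - [[0, 0, -0.0575], [-0.9, -0.68, -0.45], -1]
    - [[0, 0, -0.0575], [-0.9, -0.68, -0.45], -1]

```text
time_s: 0.6
position: [0.2952, 0.3105, 0.3204]
tool_rot: [[-1.0, -0.03, -0.0], [-0.03, 1.0, -0.0], [0.0, -0.0, -1.0]]
contact_force: [0.1, 1.1, -0.1]
grip_width: 0.996
```

```bash
python3 -c "
from h import *
to([.49,.02,.32],1.6)"
```

```text
t 0.6 p0 [0.2952 0.3105 0.3204] turn [-0.0, -0.0001, 0.0001] shift [-0.9298, -1.4813, 0.0018] rows 8.4
```

Emit:
apply_moves:
  series:
    - [[0, 0, 0], [-0.6, -1, 0], 0.3]
    - [[0, 0, 0], [-0.6, -1, 0], 0.3]
    - [[0, 0, 0], [-0.6, -1, 0], 0.3]
    - [[0, 0, 0], [-0.6, -1, 0], 0.3]
    - [[0, 0, 0], [-0.6, -1, 0], 0.3]
    - [[0, 0, 0], [-0.6, -1, 0], 0.3]

```text
time_s: 1.1
position: [0.422, 0.1127, 0.3195]
tool_rot: [[-1.0, -0.027, -0.001], [-0.027, 1.0, -0.001], [0.001, -0.001, -1.0]]
contact_force: [-0.1, 1.3, 0.3]
grip_width: 0.345
```

Emit:
apply_moves:
  series:
    - [[0, 0, 0], [-0.33, -0.48, 0], 0.3]
    - [[0, 0, 0], [-0.33, -0.48, 0], 0.3]
    - [[0, 0, 0], [-0.33, -0.48, 0], 0.3]
    - [[0, 0, 0], [-0.33, -0.48, 0], 0.3]
    - [[0, 0, 0], [-0.33, -0.48, 0], 0.3]
    - [[0, 0, 0], [-0.33, -0.48, 0], 0.3]

```text
time_s: 1.6
position: [0.4891, 0.0223, 0.3196]
tool_rot: [[-1.0, -0.03, -0.001], [-0.03, 1.0, 0.0], [0.001, 0.0, -1.0]]
contact_force: [-0.7, -0.1, 0.7]
grip_width: 0.353
```

```bash
python3 - <<'E'
from h import *
print(arm.observe()['position']); p,d,c=snap("wrist","w1"); print(c['R'],-c['R'].T@c['t'])
E
```

```text
[0.4891354  0.02226738 0.31964602]
[[-0.02898209  0.99957884  0.00147919]
 [ 0.96105483  0.02745818  0.2749903 ]
 [ 0.27483387  0.00939137 -0.96144586]] [0.41917462 0.01964549 0.46232234]
```

View pics/w1.png

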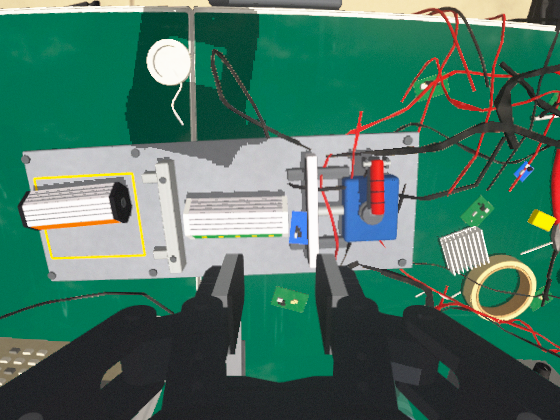

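```bash
python3 -c "
import cv2
p=cv2.imread('pics/w1.png'); cv2.imwrite('pics/w1z.png',cv2.resize(p[125:285,170:425],None,fx=3,fy=3,interpolation=cv2.INTER_CUBIC))"
```

```text
(no output)
```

View pics/w1z.png

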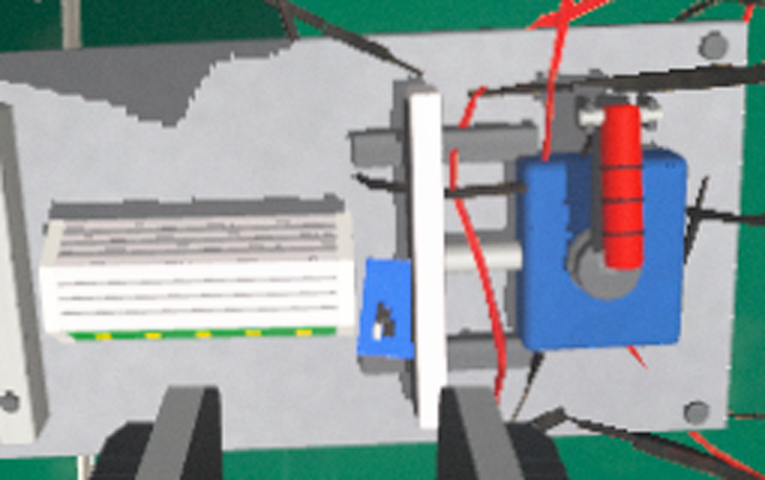

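```bash
python3 - <<'E'
from h import *
p,d,c=load("w1")
def T(x,y): return [170+x/3-.33,125+y/3-.33]
B=onz(c,[T(41,264),T(352,262),T(354,328),T(46,332)],.052);print("bar top",B.round(4).tolist(),B.mean(0))
print("hinge",onz(c,[T(580,117),T(657,116),T(620,116)],.0575).round(4).tolist())
print("hub",onz(c,[T(607,265)],.048).round(4))
print("grip end sides z.0575/.07",onz(c,[T(606,266),T(641,266)],.0575).round(4).tolist(),onz(c,[T(606,266),T(641,266)],.07).round(4).tolist())
print("pusher",onz(c,[T(411,92),T(414,427)],.036).round(4).tolist())
print("stop",onz(c,[T(20,115),T(44,440)],.036).round(4).tolist())
print("plate corner",onz(c,[T(746,22),T(725,428)],.008).round(4).tolist())
# depth on grip
hsv=cv2.cvtColor(p,cv2.COLOR_BGR2HSV)
for y in (130,160,200,230,260):
    u,v=np.round(T(623,y)).astype(int); dd=d[v,u]; o,r=ray(c,[u,v]); print(y,(o+r[0]*dd).round(4))
for y in (255,290,320):
    u,v=np.round(T(200,y)).astype(int); dd=d[v,u]; o,r=ray(c,[u,v]); print(y,(o+r[0]*dd).round(4))
E
```

```text
bar top [[0.5465, -0.0864, 0.052], [0.5422, 0.0326, 0.052], [0.5689, 0.0343, 0.052], [0.5742, -0.0857, 0.052]] [ 0.5579563  -0.02629027  0.052     ]
hinge [[0.4831, 0.1136, 0.0575], [0.4818, 0.142, 0.0575], [0.4822, 0.1283, 0.0575]]
hub [[0.5419 0.1315 0.048 ]]
grip end sides z.0575/.07 [[0.5395, 0.1286, 0.0575], [0.5391, 0.142, 0.0575]] [[0.5357, 0.1252, 0.07], [0.5354, 0.1382, 0.07]]
pusher [[0.4789, 0.0532, 0.036], [0.6177, 0.0613, 0.036]]
stop [[0.4918, -0.0963, 0.036], [0.6284, -0.0928, 0.036]]
plate corner [[0.4501, 0.1894, 0.008], [0.6281, 0.2032, 0.008]]
130 [0.486  0.1273 0.0658]
160 [0.4963 0.1275 0.0689]
200 [0.5103 0.1285 0.0703]
230 [0.5209 0.129  0.0725]
260 [0.532 0.13  0.073]
255 [ 0.5425 -0.0261  0.0487]
290 [ 0.5542 -0.0256  0.0536]
320 [ 0.5673 -0.0259  0.0511]
```

```bash
python3 - <<'E'
from h import *
p,d,c=load("top0")
for uv in [(240,138),(245,120),(250,90),(265,60),(280,30),(285,80),(290,120),(238,110)]:
    dd=d[uv[1],uv[0]]; o,r=ray(c,uv); print(uv,dd,(o+r[0]*dd).round(3))
to([.606,-.0244,.14],1.611)
to([.606,-.0244,.046],1.611)
E
```

```text
(240, 138) 1.0679477 [ 0.694 -0.033  0.018]
(245, 120) 0.9552201 [ 0.685 -0.049  0.132]
(250, 90) 0.84048986 [ 0.687 -0.064  0.25 ]
(265, 60) 0.8116491 [ 0.718 -0.091  0.287]
(280, 30) 0.8189584 [ 0.766 -0.117  0.291]
(285, 80) 0.91912854 [ 0.735 -0.124  0.181]
(290, 120) 1.0825313 [ 0.728 -0.137  0.012]
(238, 110) 0.9654118 [ 0.708 -0.037  0.126]
t 1.65 p0 [0.489  0.0226 0.3199] turn [0.0, -0.0, -0.0016] shift [-0.5776, -0.2531, 0.8992] rows 5.3
t 1.65 p0 [0.489  0.0226 0.3199] turn [0.0, -0.0, -0.0016] shift [-0.5777, -0.2533, 1.3692] rows 7.2
```

Emit:
apply_moves:
  series:
    - [[0, 0, -0.0016], [-0.56, -0.252, 0.5], 0.3]
    - [[0, 0, -0.0016], [-0.56, -0.252, 0.5], 0.3]
    - [[0, 0, -0.0016], [-0.56, -0.252, 0.5], 0.3]
    - [[0, 0, -0.0016], [-0.56, -0.252, 0.9], 0.3]
    - [[0, 0, -0.0016], [-0.56, -0.252, 0.9], 0.3]
    - [[0, 0, -0.0016], [-0.56, -0.252, 0.9], 0.3]
    - [[0, 0, -0.0016], [-0.56, -0.252, 0.9], 0.3]

```text
time_s: 2.23
position: [0.601, -0.0239, 0.1351]
tool_rot: [[-0.999, -0.041, -0.008], [-0.041, 0.999, 0.002], [0.008, 0.002, -1.0]]
contact_force: [-0.5, -0.4, -0.9]
grip_width: 0.349
```

```bash
python3 - <<'E'
from h import *
snap("side","s2");snap("top","t2")
to([.603,-.0244,.046],1.611)
p=cv2.imread("pics/s2.png"); q=cv2.imread("pics/t2.png")
cv2.imwrite("pics/s2z.png",np.hstack([cv2.resize(p[100:300,190:390],None,fx=2,fy=2),cv2.resize(q[100:300,190:390],None,fx=2,fy=2)]))
E
```

```text
t 2.3333 p0 [ 0.6029 -0.0243  0.1409] turn [-0.0, 0.0001, 0.0001] shift [-0.0002, -0.0007, 0.4745] rows 2.3
```

View pics/s2z.png

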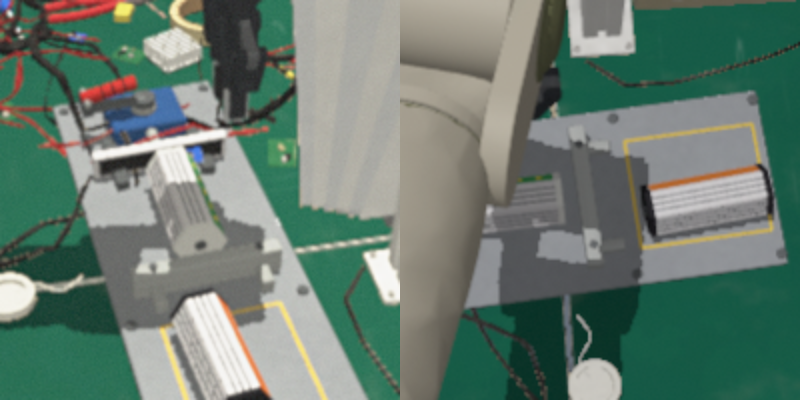

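Emit:
apply_moves:
  series:
    - [[0, 0, 0], [0, 0, 0.16], 0.3]
    - [[0, 0, 0], [0, 0, 0.32], 0.3]
    - [[0, 0, 0], [0, 0, 0.42], 0.3]
    - [[0, 0, 0], [0, 0, 0.47], 0.3]
    - [[0, 0, 0], [0, 0, 0.47], 0.3]
    - [[0, 0, 0], [0, 0, 0.47], 0.3]

```text
time_s: 2.83
position: [0.604, -0.0252, 0.0482]
tool_rot: [[-0.999, -0.04, 0.003], [-0.04, 0.999, -0.001], [-0.003, -0.001, -1.0]]
contact_force: [-0.6, -0.4, -0.3]
grip_width: 0.35
```

```bash
python3 - <<'E'
from h import *
snap("side","s3");s=arm.observe();print(s['position'],s['contact_force'])
p=cv2.imread("pics/s3.png")
cv2.imwrite("pics/s3z.png",cv2.resize(p[150:290,220:380],None,fx=4,fy=4,interpolation=cv2.INTER_CUBIC))
E
```

```text
[ 0.6042404  -0.02530844  0.04847012] [-0.15826299 -0.32504891 -0.27222094]
```

View pics/s3z.png

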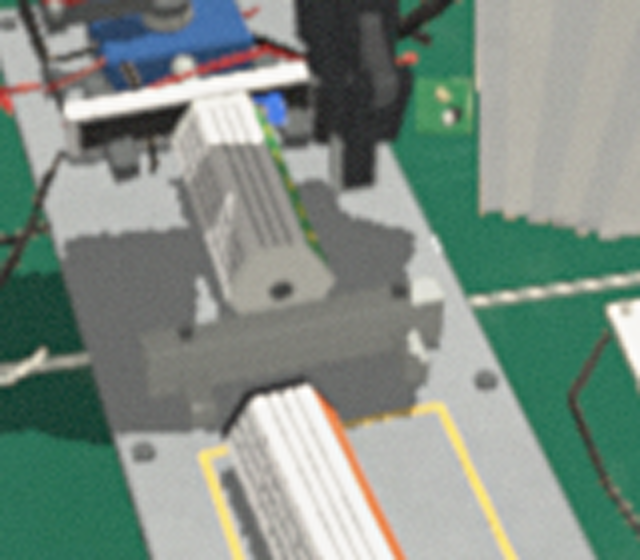

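Emit:
apply_moves:
  series:
    - [[0, 0, 0], [0, 0, 0.03], 0.3]
    - [[0, 0, 0], [0, 0, 0.03], 0.3]
    - [[0, 0, 0], [0.02, 0, 0.03], 0.3]
    - [[0, 0, 0], [0.04, 0, 0.03], 0.3]
    - [[0, 0, 0], [0.06, 0, 0.03], 0.3]
    - [[0, 0, 0], [0.075, 0, 0.03], 0.3]
    - [[0, 0, 0], [0.085, 0, 0.03], 0.3]
    - [[0, 0, 0], [0.095, 0, 0.028], 0.3]
    - [[0, 0, 0], [0.105, 0, 0.023], 0.3]
    - [[0, 0, 0], [0.115, 0, 0.018], 0.3]
    - [[0, 0, 0], [0.125, 0, 0.013], 0.3]
    - [[0, 0, 0], [0.125, 0, 0.013], 0.3]

```text
time_s: 3.88
position: [0.5792, -0.0264, 0.0447]
tool_rot: [[-0.999, -0.04, 0.004], [-0.04, 0.999, -0.001], [-0.004, -0.001, -1.0]]
contact_force: [5.0, 1.7, 6.3]
grip_width: 0.35
```

```bash
python3 - <<'E'
from h import *
snap("side","s4");s=arm.observe();print(s['position'],s['contact_force'])
p=cv2.imread("pics/s4.png")
cv2.imwrite("pics/s4z.png",cv2.resize(p[150:290,220:380],None,fx=4,fy=4,interpolation=cv2.INTER_CUBIC))
E
```

```text
[ 0.57924553 -0.02645994  0.04466343] [4.59844274 0.74527214 7.69265762]
```

View pics/s4z.png

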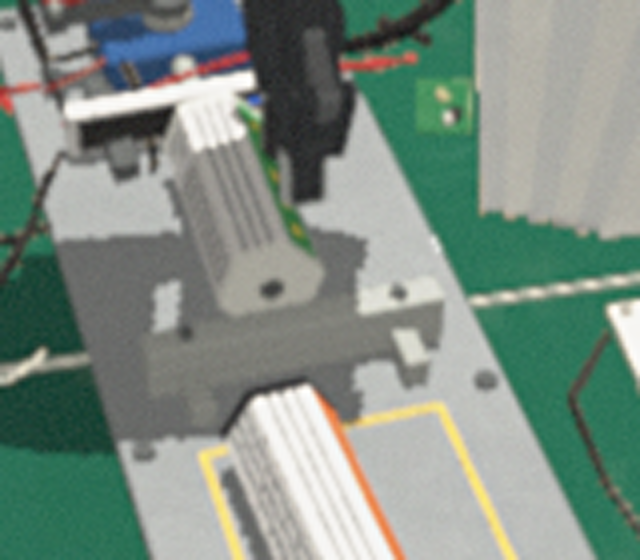

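Emit:
apply_moves:
  series:
    - [[0, 0, 0], [0.005, 0, -0.012], 0.3]
    - [[0, 0, 0], [0.015, 0, -0.019], 0.3]
    - [[0, 0, 0], [0.025, 0, -0.025], 0.3]
    - [[0, 0, 0], [0.035, 0, -0.03], 0.3]
    - [[0, 0, 0], [0.035, 0, -0.03], 0.3]

```text
time_s: 4.35
position: [0.5705, -0.0266, 0.0494]
tool_rot: [[-0.999, -0.04, -0.0], [-0.04, 0.999, -0.0], [0.0, -0.0, -1.0]]
contact_force: [0.9, -0.4, 2.4]
grip_width: 0.353
```

```bash
python3 - <<'E'
from h import *
snap("side","s5");s=arm.observe();print(s['position'],s['contact_force'])
p=cv2.imread("pics/s5.png")
cv2.imwrite("pics/s5z.png",cv2.resize(p[150:290,220:380],None,fx=4,fy=4,interpolation=cv2.INTER_CUBIC))
E
```

```text
[ 0.57072521 -0.0266569   0.04928272] [ 1.65413117 -1.46823497  1.95168833]
```

View pics/s5z.png

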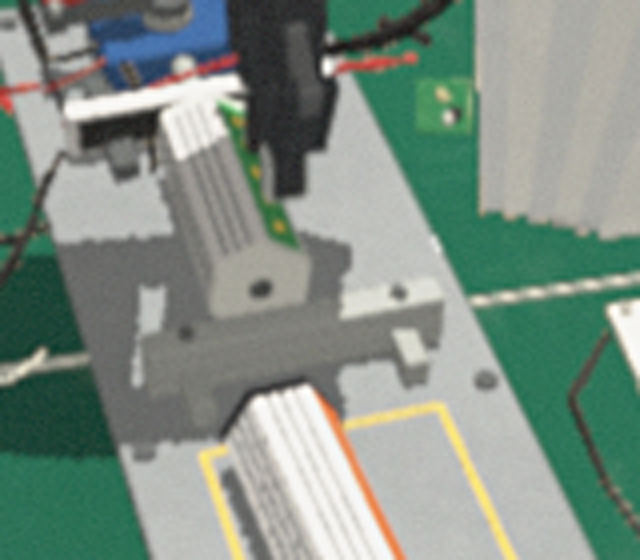

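Emit:
apply_moves:
  series:
    - [[0, 0, 0], [0.01, 0, -0.006], 0.3]
    - [[0, 0, 0], [0.02, 0, -0.011], 0.3]
    - [[0, 0, 0], [0.03, 0, -0.015], 0.3]
    - [[0, 0, 0], [0.04, 0, -0.018], 0.3]
    - [[0, 0, 0], [0.05, 0, -0.021], 0.3]
    - [[0, 0, 0], [0.06, 0, -0.024], 0.3]
    - [[0, 0, 0], [0.06, 0, -0.024], 0.3]
    - [[0, 0, 0], [0.06, 0, -0.024], 0.3]

```text
time_s: 5.07
position: [0.5589, -0.027, 0.0541]
tool_rot: [[-0.999, -0.039, -0.0], [-0.039, 0.999, -0.0], [0.0, -0.0, -1.0]]
contact_force: [0.5, -0.3, -0.3]
grip_width: 0.351
```

```bash
python3 - <<'E'
from h import *
snap("side","s6");s=arm.observe();print(s['position'],s['contact_force'])
p=cv2.imread("pics/s6.png")
cv2.imwrite("pics/s6z.png",cv2.resize(p[150:290,220:380],None,fx=4,fy=4,interpolation=cv2.INTER_CUBIC))
E
```

```text
[ 0.55900891 -0.0270065   0.05406551] [-0.75491976 -0.49856224  0.08091321]
```

View pics/s6z.png

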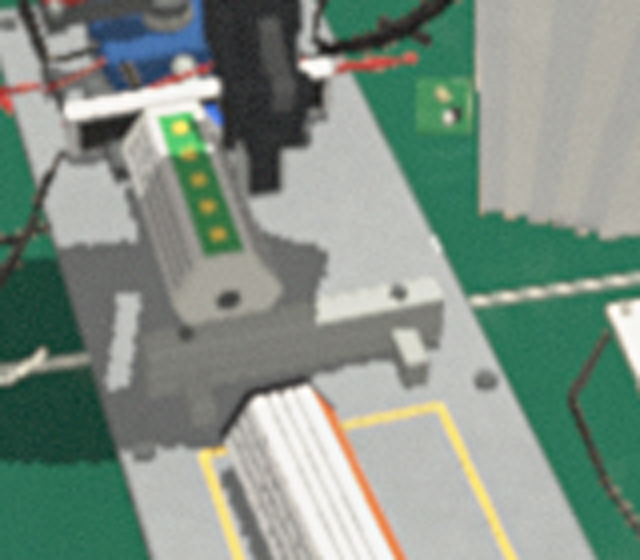

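Emit:
apply_moves:
  series:
    - [[0, 0, 0], [-0.02, 0, -0.06], 0.3]
    - [[0, 0, 0], [-0.02, 0, -0.2], 0.3]
    - [[0, 0, 0], [-0.02, 0, -0.4], 0.2]
    - [[0, 0, 0], [-0.02, 0, -0.5], 0.2]
    - [[0, 0, 0], [-0.02, 0, -0.5], 0]

```text
time_s: 5.53
position: [0.565, -0.0273, 0.1589]
tool_rot: [[-0.999, -0.04, 0.008], [-0.04, 0.999, -0.002], [-0.008, -0.002, -1.0]]
contact_force: [0.4, 0.7, 0.6]
grip_width: 0.499
```

```bash
python3 - <<'E'
from h import *
to([.527,.1315,.155],1.646)
to([.50,.05,.155],1.646)
E
```

```text
t 5.5333 p0 [ 0.565  -0.0273  0.1589] turn [-0.0004, 0.0013, -0.0056] shift [0.1587, 0.8008, 0.0161] rows 3.9
t 5.5333 p0 [ 0.565  -0.0273  0.1589] turn [-0.0004, 0.0013, -0.0056] shift [0.3098, 0.399, 0.0158] rows 2.4
```

Emit:
apply_moves:
  series:
    - [[0, 0, -0.0056], [0.16, 0.8, -0.1], 0]
    - [[0, 0, -0.0056], [0.16, 0.8, -0.1], 0]
    - [[0, 0, -0.0056], [0.16, 0.8, -0.1], 0]
    - [[0, 0, -0.0056], [0.16, 0.8, -0.1], 0]
    - [[0, 0, -0.0056], [0.16, 0.8, -0.1], 0]
    - [[0, 0, -0.0056], [0.16, 0.8, -0.1], 0]
    - [[0, 0, -0.0056], [0.16, 0.8, -0.1], 0]

```text
time_s: 6.12
position: [0.5247, 0.1314, 0.1735]
tool_rot: [[-0.997, -0.075, -0.001], [-0.075, 0.997, -0.0], [0.001, -0.0, -1.0]]
contact_force: [-0.3, -0.1, 0.4]
grip_width: 0.502
```

```bash
python3 - <<'E'
from h import *
s=arm.observe();print(s['position']); snap("wrist","w7"); snap("side","s7");
to([.527,.1315,.052],1.646)
E
```

```text
[0.5246676  0.13139437 0.17347057]
t 6.2167 p0 [0.5249 0.1306 0.1735] turn [-0.0, -0.0001, -0.0003] shift [-0.0112, 0.0037, 0.6075] rows 2.9
```

View pics/w7.png

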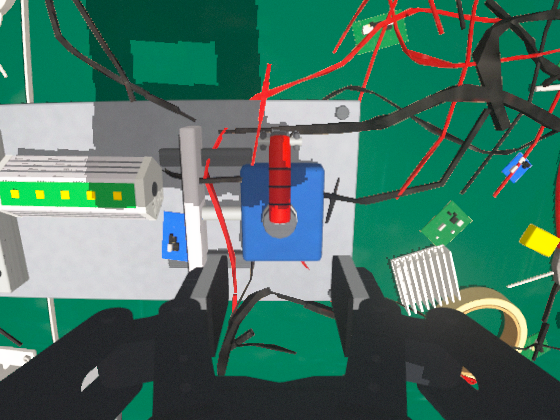

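View pics/s7.png

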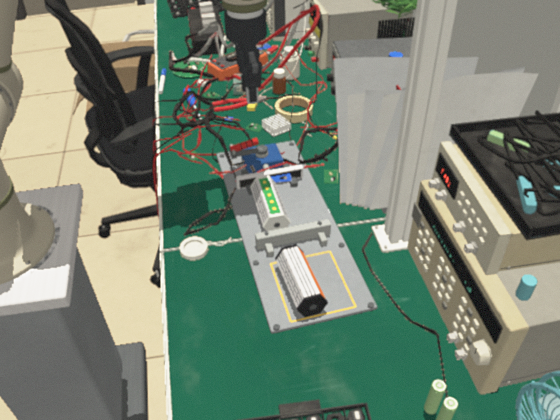

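```bash
python3 - <<'E'
from h import *
p,d,c=load("w7")
hsv=cv2.cvtColor(p,cv2.COLOR_BGR2HSV); m=((hsv[...,0]<8)|(hsv[...,0]>172))&(hsv[...,1]>150)&(hsv[...,2]>60)
m[:, :262]=0; m[:,300:]=0; m[:128]=0;m[235:]=0
m=cv2.morphologyEx(m.astype(np.uint8),cv2.MORPH_OPEN,np.ones((5,5)))
for v in range(134,226,8):
    u=np.where(m[v])[0]
    if len(u)==0: continue
    uc=(u.min()+u.max())/2; dd=np.median(d[v,int(uc)-2:int(uc)+3]); o,r=ray(c,[uc,v]); print(v,u.min(),u.max(),(o+r[0]*dd).round(4))
v=np.where(m.any(1))[0]; print(v.min(),v.max())
cv2.imwrite("pics/w7z.png",cv2.resize(p[115:270,220:370],None,fx=3.8,fy=3.8,interpolation=cv2.INTER_CUBIC))
E
```

```text
142 270 288 [0.4816 0.1277 0.0652]
150 269 290 [0.4868 0.1284 0.0661]
158 269 290 [0.4921 0.1288 0.0667]
166 269 290 [0.4973 0.1292 0.0678]
174 269 290 [0.5024 0.1296 0.0694]
182 269 290 [0.5078 0.13   0.0694]
190 269 289 [0.513  0.13   0.0709]
198 269 289 [0.5181 0.1304 0.0726]
206 269 289 [0.5234 0.1308 0.0735]
214 269 289 [0.5288 0.1312 0.0743]
222 274 286 [0.5345 0.1323 0.074 ]
135 222
```

View pics/w7z.png

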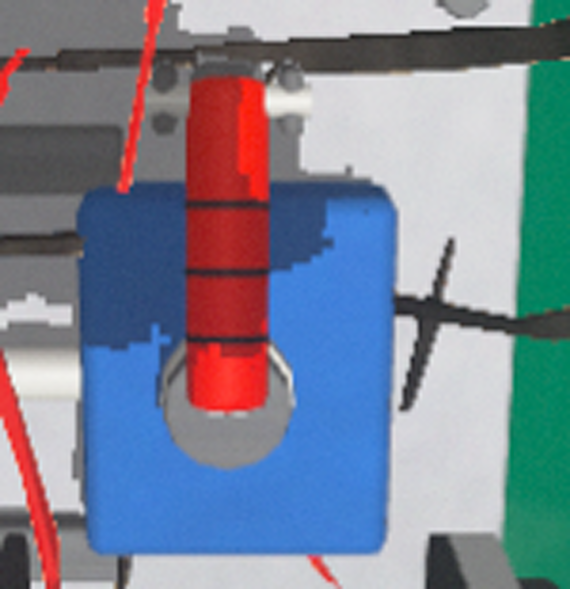

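Emit:
apply_moves:
  series:
    - [[0, 0, 0], [0.002, 0, 0.2], 0]
    - [[0, 0, 0], [0.002, 0, 0.4], 0]
    - [[0, 0, 0], [0.002, 0, 0.52], 0]
    - [[0, 0, 0], [0.002, 0, 0.58], 0]
    - [[0, 0, 0], [0.002, 0, 0.605], 0]
    - [[0, 0, 0], [0.002, 0, 0.605], 0]
    - [[0, 0, 0], [0.002, 0, 0.605], 0]

```text
time_s: 6.8
position: [0.5249, 0.1311, 0.0537]
tool_rot: [[-0.997, -0.074, 0.001], [-0.074, 0.997, -0.0], [-0.001, -0.0, -1.0]]
contact_force: [-0.5, 0.2, 0.1]
grip_width: 0.502
```

```bash
python3 - <<'E'
from h import *
s=arm.observe();print(s['position'],s['contact_force']); p,d,c=snap("wrist","w8");
cv2.imwrite("pics/w8z.png",p)
E
```

```text
[0.52492706 0.13113372 0.05369795] [-0.49636088  0.20370317  0.11402613]
```

View pics/w8z.png

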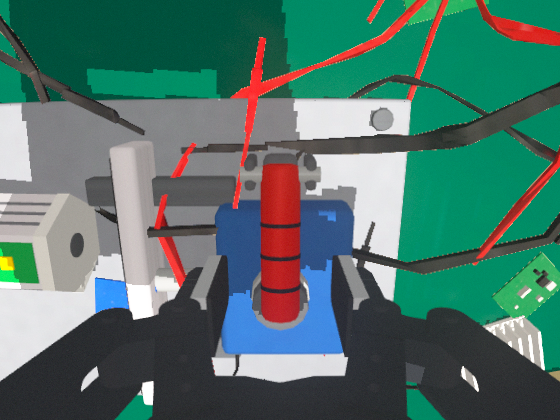

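Emit:
apply_moves:
  series:
    - [[0, 0, 0], [0, 0, 0], 1]
    - [[0, 0, 0], [0, 0, 0], 1]
    - [[0, 0, 0], [0, 0, 0], 1]
    - [[0, 0, 0], [0, 0, 0], 1]
    - [[0, 0, 0], [0, 0, 0], 1]
    - [[0, 0, 0], [0, 0, 0], 1]

```text
time_s: 7.35
position: [0.5248, 0.1316, 0.0536]
tool_rot: [[-0.997, -0.075, 0.001], [-0.075, 0.997, -0.0], [-0.001, -0.0, -1.0]]
contact_force: [1.3, -1.9, 2.9]
grip_width: 0.147
```

Emit:
apply_moves:
  series:
    - [[0, 0, 0], [0.0096, 0, -0.0344], 1]
    - [[0, 0, 0], [0.0232, 0, -0.0648], 1]
    - [[0, 0, 0], [0.0416, 0, -0.093], 1]
    - [[0, 0, 0], [0.0637, 0, -0.118], 1]
    - [[0, 0, 0], [0.0637, 0, -0.118], 1]

```text
time_s: 7.77
position: [0.5084, 0.1306, 0.0759]
tool_rot: [[-0.997, -0.075, -0.007], [-0.075, 0.997, -0.001], [0.007, -0.0, -1.0]]
contact_force: [-8.0, -3.4, -10.6]
grip_width: 0.142
```

```bash
python3 - <<'E'
from h import *
s=arm.observe();print(s['position'],s['contact_force'],s['grip_width']); p,d,c=snap("wrist","w9");
E
```

```text
[0.50836005 0.13064407 0.07593688] [ -8.0287474   -3.43671592 -10.58393948] 0.14239459927033546
```

View pics/w9.png

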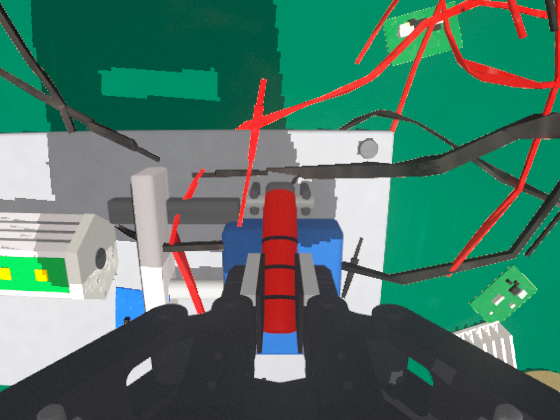

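Emit:
apply_moves:
  series:
    - [[0, 0, 0], [0.0257, 0, -0.0215], 1]
    - [[0, 0, 0], [0.0543, 0, -0.039], 1]
    - [[0, 0, 0], [0.0853, 0, -0.052], 1]
    - [[0, 0, 0], [0.1178, 0, -0.06], 1]
    - [[0, 0, 0], [0.14, 0, -0.0626], 1]
    - [[0, 0, 0], [0.156, 0, -0.0633], 1]
    - [[0, 0, 0], [0.156, 0, -0.0633], 1]
    - [[0, 0, 0], [0.156, 0, -0.0633], 1]

```text
time_s: 8.48
position: [0.4808, 0.1285, 0.0897]
tool_rot: [[-0.997, -0.075, 0.001], [-0.075, 0.997, 0.0], [-0.001, 0.0, -1.0]]
contact_force: [-0.7, -0.4, -0.5]
grip_width: 0.0
```

```bash
python3 - <<'E'
from h import *
s=arm.observe();print(s['position'],s['contact_force'],s['grip_width']); p,d,c=snap("wrist","w10");q,_,_=snap("side","s10")
cv2.imwrite("pics/c10.png",np.hstack([p[100:400,80:480],cv2.resize(q[90:240,200:400],None,fx=2,fy=2)]))
E
```

```text
[0.48084369 0.12849086 0.08973439] [-0.74890797 -0.43089282 -0.4542001 ] 0.00013489693905649128
```

View pics/c10.png

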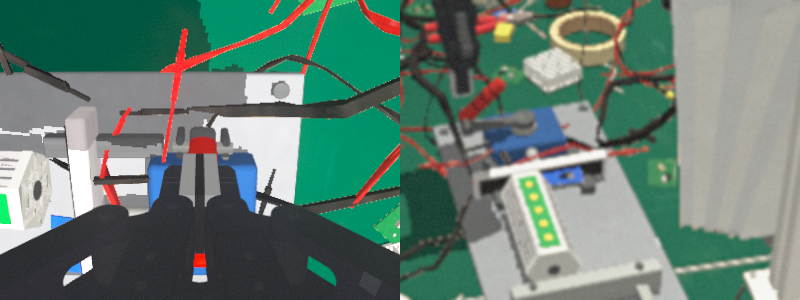

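Emit:
apply_moves:
  series:
    - [[0, 0, 0], [0.03, 0, -0.05], 1]
    - [[0, 0, 0], [0.03, 0, -0.2], 1]
    - [[0, 0, 0], [0.0, 0, -0.35], 1]
    - [[0, 0, 0], [-0.2, 0, -0.35], 1]
    - [[0, 0, 0], [-0.3, 0, -0.35], 1]
    - [[0, 0, 0], [-0.3, 0, -0.35], 1]
    - [[0, 0, 0], [-0.3, 0, -0.3], 1]
    - [[0, 0, 0], [-0.3, 0, -0.3], 1]

```text
time_s: 9.25
position: [0.5388, 0.1329, 0.1469]
tool_rot: [[-0.997, -0.075, -0.004], [-0.075, 0.997, -0.0], [0.004, 0.0, -1.0]]
contact_force: [-0.9, 0.6, -0.4]
grip_width: 0.001
```

```bash
python3 - <<'E'
from h import *
s=arm.observe();print(s['position'],s['contact_force'],s['grip_width']); p,d,c=snap("wrist","w11");q,_,_=snap("side","s11")
cv2.imwrite("pics/c11.png",np.hstack([p[100:400,80:480],cv2.resize(q[90:240,200:400],None,fx=2,fy=2)]))
E
```

```text
[0.53882993 0.13286482 0.14690611] [-0.86431141  0.59722278 -0.44569211] 0.0006456108312098908
```

View pics/c11.png

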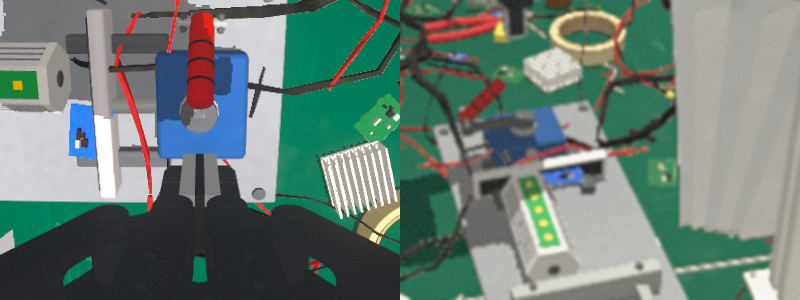

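```bash
python3 - <<'E'
from h import *
p,d,c=load("w11")
hsv=cv2.cvtColor(p,cv2.COLOR_BGR2HSV); m=((hsv[...,0]<8)|(hsv[...,0]>172))&(hsv[...,1]>150)&(hsv[...,2]>60)
m[:, :262]=0; m[:,298:]=0; m[:100]=0;m[235:]=0
m=cv2.morphologyEx(m.astype(np.uint8),cv2.MORPH_OPEN,np.ones((5,5)))
for v in range(104,226,8):
    u=np.where(m[v])[0]
    if len(u)==0: continue
    uc=(u.min()+u.max())/2; dd=np.median(d[v,int(uc)-2:int(uc)+3]); o,r=ray(c,[uc,v]); print(v,u.min(),u.max(),(o+r[0]*dd).round(4))
E
```

```text
112 279 285 [0.4753 0.1295 0.061 ]
120 271 292 [0.4798 0.1295 0.0659]
128 270 293 [0.4841 0.1298 0.0694]
136 269 293 [0.4884 0.1298 0.0737]
144 271 290 [0.4925 0.1298 0.0775]
152 269 293 [0.4966 0.1304 0.0805]
160 273 287 [0.5005 0.1301 0.0846]
168 268 293 [0.5042 0.1307 0.0886]
176 268 293 [0.508  0.1309 0.092 ]
184 267 293 [0.5117 0.1309 0.0952]
192 267 293 [0.5153 0.1312 0.0984]
200 267 292 [0.5195 0.1313 0.0988]
208 276 283 [0.5262 0.1318 0.0907]
```

Emit:
apply_moves:
  series:
    - [[0, 0, 0], [-0.11, 0, 0.05], 1]
    - [[0, 0, 0], [-0.11, 0, 0.15], 1]
    - [[0, 0, 0], [-0.11, 0, 0.27], 1]
    - [[0, 0, 0], [-0.11, 0, 0.31], 1]
    - [[0, 0, 0], [-0.07, 0, 0.31], 1]
    - [[0, 0, 0], [-0.03, 0, 0.31], 1]
    - [[0, 0, 0], [0.0, 0, 0.31], 1]
    - [[0, 0, 0], [0.03, 0, 0.31], 1]
    - [[0, 0, 0], [0.06, 0, 0.31], 1]
    - [[0, 0, 0], [0.09, 0, 0.31], 1]
    - [[0, 0, 0], [0.11, 0, 0.31], 1]
    - [[0, 0, 0], [0.13, 0, 0.31], 1]
    - [[0, 0, 0], [0.15, 0, 0.31], 1]
    - [[0, 0, 0], [0.17, 0, 0.31], 1]
    - [[0, 0, 0], [0.18, 0, 0.31], 1]
    - [[0, 0, 0], [0.18, 0, 0.31], 1]

```text
time_s: 10.68
position: [0.5194, 0.1306, 0.1]
tool_rot: [[-0.996, -0.073, 0.045], [-0.073, 0.997, 0.002], [-0.045, -0.001, -0.999]]
contact_force: [31.5, 5.1, 52.7]
grip_width: 0.0
```

```bash
python3 - <<'E'
from h import *
s=arm.observe();print(s['position'],s['contact_force'],s['grip_width']); p,d,c=snap("wrist","w12");q,_,_=snap("side","s12")
cv2.imwrite("pics/c12.png",np.hstack([p[100:400,80:480],cv2.resize(q[90:240,200:400],None,fx=2,fy=2)]))
E
```

```text
[0.51939014 0.13061552 0.10001629] [31.50841739  5.06481209 52.73130391] 0.0004942874822917284
```

View pics/c12.png

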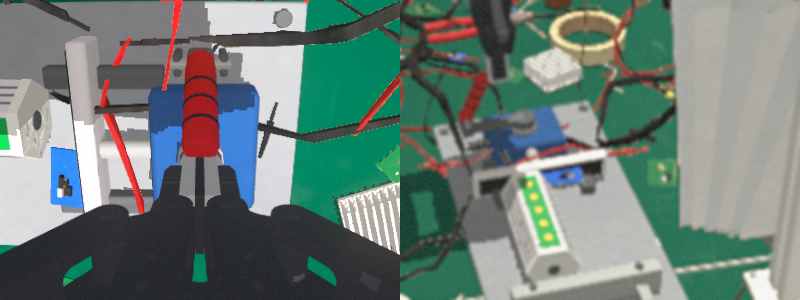

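Emit:
apply_moves:
  series:
    - [[0, 0, 0], [-0.07, 0, -0.08], 1]
    - [[0, 0, 0], [-0.09, 0, -0.16], 1]
    - [[0, 0, 0], [-0.17, 0, -0.3], 1]
    - [[0, 0, 0], [-0.27, 0, -0.3], 1]
    - [[0, 0, 0], [-0.27, 0, -0.3], 1]
    - [[0, 0, 0], [-0.27, 0, -0.3], 1]

```text
time_s: 11.28
position: [0.5582, 0.1342, 0.1475]
tool_rot: [[-0.997, -0.075, 0.0], [-0.075, 0.997, 0.0], [-0.0, 0.0, -1.0]]
contact_force: [-0.8, 0.7, -0.8]
grip_width: -0.003
```

```bash
cat >> h.py <<'E'
def gripphi(tag):
    s=arm.observe();print(s['time_s'],s['position'].round(4) if hasattr(s['position'],'round') else s['position'],np.round(s['contact_force'],1),s['grip_width'])
    p,d,c=snap("wrist",tag)
    hsv=cv2.cvtColor(p,cv2.COLOR_BGR2HSV); m=((hsv[...,0]<8)|(hsv[...,0]>172))&(hsv[...,1]>150)&(hsv[...,2]>60)&(d>0)
    v,u=np.where(m); o,r=ray(c,np.c_[u,v]); X=o+r*d[v,u][:,None]
    k=(abs(X[:,1]-.130)<.012)&(X[:,0]>.46)&(X[:,0]<.56)&(X[:,2]>.05); X=X[k]
    # project on jig x
    a=(X[:,0]-.481)*.997+(X[:,1]-.1276)*.075; z=X[:,2]-.0575
    print("n",len(X),"a range",a.min(),a.max(),"z max",z.max()); print(np.c_[a,z][np.argsort(z)[::max(1,len(z)//10)]].round(4).tolist())
E
python3 -c "
from h import *
gripphi('w13')"
```

```text
11.2833 [0.5582 0.1342 0.1475] [-0.8  0.7 -0.8] -0.0026585354690723245
n 1571 a range -0.005935164598173695 0.029198870388042312 z max 0.054433939913748945
[[-0.0042, 0.0007], [0.0029, 0.0124], [0.0031, 0.0225], [0.0073, 0.0314], [0.0102, 0.038], [0.0149, 0.0458], [0.0285, 0.0493], [0.0255, 0.0506], [0.024, 0.0515], [0.0202, 0.0523], [0.0177, 0.0544]]
```

View pics/w13.png

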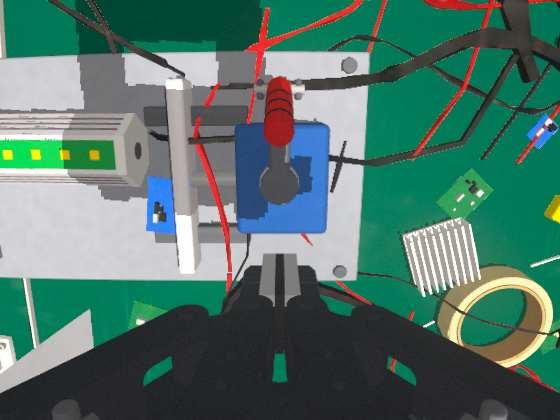

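Emit:
apply_moves:
  series:
    - [[0, 0, 0], [0, 0, 0.15], 1]
    - [[0, 0, 0], [0, 0, 0.3], 1]
    - [[0, 0, 0], [0.08, 0, 0.33], 1]
    - [[0, 0, 0], [0.14, 0, 0.33], 1]
    - [[0, 0, 0], [0.17, 0, 0.33], 1]
    - [[0, 0, 0], [0.19, 0, 0.33], 1]
    - [[0, 0, 0], [0.21, 0, 0.32], 1]
    - [[0, 0, 0], [0.23, 0, 0.31], 1]
    - [[0, 0, 0], [0.25, 0, 0.305], 1]
    - [[0, 0, 0], [0.27, 0, 0.3], 1]
    - [[0, 0, 0], [0.285, 0, 0.3], 1]
    - [[0, 0, 0], [0.295, 0, 0.3], 1]
    - [[0, 0, 0], [0.295, 0, 0.3], 1]

```text
time_s: 12.42
position: [0.5001, 0.1299, 0.0877]
tool_rot: [[-0.997, -0.075, 0.003], [-0.075, 0.997, 0.0], [-0.003, -0.0, -1.0]]
contact_force: [3.2, -0.0, 0.5]
grip_width: 0.0
```

```bash
python3 -c "
from h import *
gripphi('w14')"
```

```text
12.4167 [0.5001 0.1299 0.0877] [ 3.2 -0.   0.5] 7.292728517968636e-05
n 2380 a range -0.007488198027640588 0.011888424403461122 z max 0.058106772964382415
[[-0.0048, 0.0002], [-0.0062, 0.0156], [-0.0067, 0.0315], [-0.0032, 0.0405], [-0.0063, 0.0499], [-0.0064, 0.0541], [-0.0057, 0.0551], [0.0032, 0.0556], [-0.001, 0.0559], [0.0029, 0.0563]]
```

View pics/w14.png

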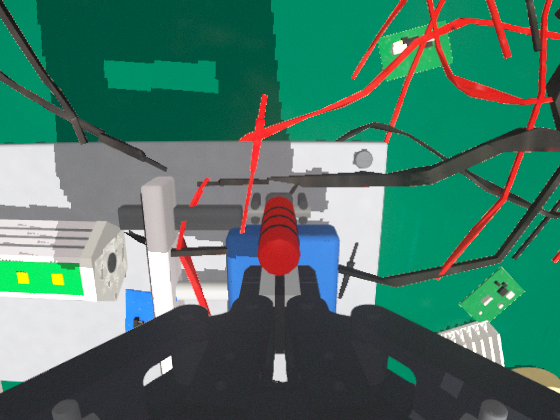

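Emit:
apply_moves:
  series:
    - [[0, 0, 0], [-0.02, 0, -0.1], 1]
    - [[0, 0, 0], [-0.02, 0, -0.25], 0.5]
    - [[0, 0, 0], [0.05, 0, -0.3], 0]
    - [[0, 0, 0], [0.09, 0, -0.3], 0]
    - [[0, 0, 0], [0.09, 0, -0.3], 0]
    - [[0, 0, 0], [0.09, 0, -0.3], 0]
    - [[0, 0, 0], [0.09, 0, -0.3], 0]

```text
time_s: 13.05
position: [0.4812, 0.1285, 0.1462]
tool_rot: [[-0.997, -0.075, -0.002], [-0.075, 0.997, -0.0], [0.002, 0.0, -1.0]]
contact_force: [-0.2, -0.0, -0.4]
grip_width: 0.5
```

```bash
python3 -c "
from h import *
gripphi('w15')
to([.482,.1277,.086],1.646)"
```

```text
13.05 [0.4812 0.1285 0.1462] [-0.2 -0.  -0.4] 0.4999540085817776
n 1136 a range -0.007514229650976103 0.007435394974291251 z max 0.057619229929861564
[[-0.0037, -0.0001], [-0.0063, 0.0136], [-0.0064, 0.0264], [-0.0055, 0.0382], [-0.0044, 0.0482], [-0.0037, 0.0535], [-0.0021, 0.0549], [-0.0055, 0.0555], [0.0024, 0.0559], [0.0023, 0.0563], [0.004, 0.0573]]
t 13.1 p0 [0.4813 0.1285 0.1463] turn [0.0, -0.0003, -0.0001] shift [-0.0036, -0.004, 0.3014] rows 1.4
```

View pics/w15.png

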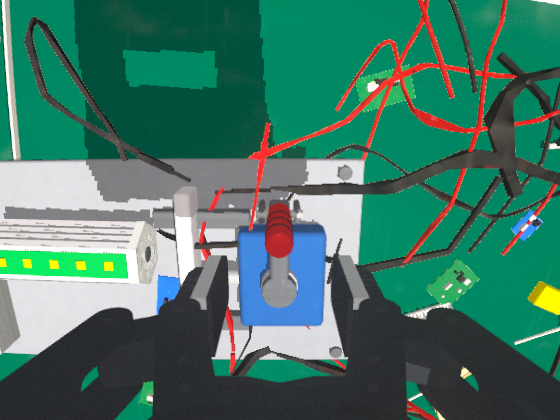

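Grip upright (a = ±7.5 mm around the pivot). Descend around it and close partly, as a cage.

Emit:
apply_moves:
  series:
    - [[0, 0, 0], [0, 0, 0.1], 0]
    - [[0, 0, 0], [0, 0, 0.2], 0]
    - [[0, 0, 0], [0, 0, 0.27], 0]
    - [[0, 0, 0], [0, 0, 0.3], 0.3]
    - [[0, 0, 0], [0, 0, 0.3], 0.54]
    - [[0, 0, 0], [0, 0, 0.3], 0.54]
    - [[0, 0, 0], [0, 0, 0.3], 0.54]
    - [[0, 0, 0], [0, 0, 0.3], 0.54]

```text
time_s: 13.77
position: [0.482, 0.1285, 0.0881]
tool_rot: [[-0.997, -0.075, 0.002], [-0.075, 0.997, 0.0], [-0.002, -0.0, -1.0]]
contact_force: [-0.4, 0.2, -0.2]
grip_width: 0.23
```

```bash
python3 - <<'E'
from h import *
s=arm.observe();print(s['time_s'],s['position'],s['contact_force'],s['grip_width'],s['joint_pos'])
A=np.array([.543,.1323]); R0=np.array(s['tool_rot']); p0=np.array(s['position']);
for c in np.r_[np.arange(.1,1.25,.1),1.2,1.3,1.4,1.5,1.6,1.7,1.8,1.9,2,2.1,2.2,2.3,2.4,2.45]:
    a=3.217-c; t=A+.062*np.array([np.cos(a),np.sin(a)])
    sh=R0.T@np.array([*(t-A-.062*np.array([np.cos(3.217),np.sin(3.217)])),0])
    print(round(c,2),"turn",round(c/2/np.pi,4),"sh",(sh/.2).round(4)[:2].tolist())
E
```

```text
13.7667 [0.48198598 0.1285393  0.08810514] [-0.37769162  0.20915633 -0.17218985] 0.22986275803664835 [ 2.53247425e-02  4.22495685e-01  1.75343683e+00 -3.23593889e-05
  9.64120990e-01 -1.62019803e+00]
0.1 turn 0.0159 sh [-0.0015, 0.0309]
0.2 turn 0.0318 sh [-0.0061, 0.0616]
0.3 turn 0.0477 sh [-0.0138, 0.0916]
0.4 turn 0.0637 sh [-0.0244, 0.1207]
0.5 turn 0.0796 sh [-0.0379, 0.1486]
0.6 turn 0.0955 sh [-0.054, 0.1751]
0.7 turn 0.1114 sh [-0.0728, 0.1998]
0.8 turn 0.1273 sh [-0.0939, 0.2224]
0.9 turn 0.1432 sh [-0.1171, 0.2429]
1.0 turn 0.1592 sh [-0.1423, 0.261]
1.1 turn 0.1751 sh [-0.1692, 0.2764]
1.2 turn 0.191 sh [-0.1975, 0.2891]
1.2 turn 0.191 sh [-0.1975, 0.2891]
1.3 turn 0.2069 sh [-0.2269, 0.2989]
1.4 turn 0.2228 sh [-0.2571, 0.3057]
1.5 turn 0.2387 sh [-0.2879, 0.3094]
1.6 turn 0.2546 sh [-0.3188, 0.3101]
1.7 turn 0.2706 sh [-0.3497, 0.3076]
1.8 turn 0.2865 sh [-0.3802, 0.3021]
1.9 turn 0.3024 sh [-0.41, 0.2936]
2.0 turn 0.3183 sh [-0.4388, 0.2822]
2.1 turn 0.3342 sh [-0.4663, 0.2679]
2.2 turn 0.3501 sh [-0.4923, 0.251]
2.3 turn 0.3661 sh [-0.5164, 0.2315]
2.4 turn 0.382 sh [-0.5385, 0.2098]
2.45 turn 0.3899 sh [-0.5486, 0.1981]
```

Emit:
apply_moves:
  series:
    - [[0, 0, 0.0159], [-0.0015, 0.0309, 0], 0.54]
    - [[0, 0, 0.0318], [-0.0061, 0.0616, 0], 0.54]
    - [[0, 0, 0.0477], [-0.0138, 0.0916, 0], 0.54]
    - [[0, 0, 0.0637], [-0.0244, 0.1207, 0], 0.54]
    - [[0, 0, 0.0796], [-0.0379, 0.1486, 0], 0.54]
    - [[0, 0, 0.0955], [-0.054, 0.1751, 0], 0.54]
    - [[0, 0, 0.1114], [-0.0728, 0.1998, 0], 0.54]
    - [[0, 0, 0.1273], [-0.0939, 0.2224, 0], 0.54]
    - [[0, 0, 0.1273], [-0.0939, 0.2224, 0], 0.54]

```text
time_s: 14.52
position: [0.4976, 0.1748, 0.0879]
tool_rot: [[-0.746, 0.665, 0.002], [0.665, 0.746, 0.0], [-0.001, 0.001, -1.0]]
contact_force: [0.3, 0.6, 0.2]
grip_width: 0.23
```

```bash
python3 - <<'E'
from h import *
s=arm.observe();print(s['time_s'],s['position'],s['contact_force'],s['grip_width']); p,d,c=snap("wrist","w16");q,_,_=snap("side","s16")
cv2.imwrite("pics/c16.png",np.hstack([p[60:410,80:480],cv2.resize(q[90:265,200:400],None,fx=2,fy=2)]))
A=np.array([.543,.1323]); R0=np.array(s['tool_rot']); p0=np.array(s['position']);
print("ideal",A+.062*np.array([np.cos(2.417),np.sin(2.417)]), "heading",np.arctan2(R0[1,1],R0[0,1]), 2.417-np.pi/2)
th=.8
h=3.217-th-np.pi/2; y=np.array([np.cos(h),np.sin(h),0]); Rn=np.c_[np.cross(y,[0,0,-1]),y,[0,0,-1]]
for c in [.9,1,1.1,1.2,1.3,1.4,1.5,1.6,1.7,1.8,1.9,2,2.1,2.2,2.3,2.4,2.45]:
    f=lambda c: .062*np.array([np.cos(3.217-c),np.sin(3.217-c)])
    sh=Rn.T@np.array([*(f(c)-f(th)),0]); print(c,round((c-th)/2/np.pi,4),(sh/.2).round(4)[:2].tolist())
E
```

```text
14.5167 [0.4975816  0.17484286 0.08793769] [0.31957914 0.57343955 0.17164065] 0.22993557574936843
ideal [0.49657629 0.17339549] heading 0.8427470512223273 0.8462036732051033
0.9 0.0159 [-0.0015, 0.0309]
1 0.0318 [-0.0062, 0.0616]
1.1 0.0477 [-0.0138, 0.0916]
1.2 0.0637 [-0.0245, 0.1207]
1.3 0.0796 [-0.0379, 0.1486]
1.4 0.0955 [-0.0541, 0.175]
1.5 0.1114 [-0.0729, 0.1997]
1.6 0.1273 [-0.094, 0.2224]
1.7 0.1432 [-0.1173, 0.2428]
1.8 0.1592 [-0.1425, 0.2609]
1.9 0.1751 [-0.1694, 0.2763]
2 0.191 [-0.1977, 0.2889]
2.1 0.2069 [-0.2271, 0.2987]
2.2 0.2228 [-0.2573, 0.3055]
2.3 0.2387 [-0.2881, 0.3092]
2.4 0.2546 [-0.3191, 0.3099]
2.45 0.2626 [-0.3345, 0.309]
```

View pics/c16.png

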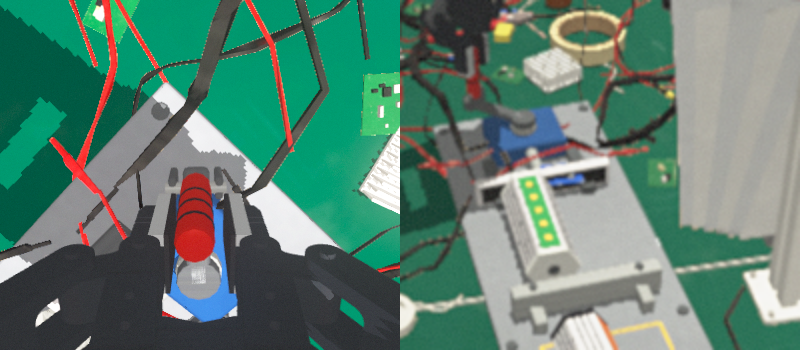

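Emit:
apply_moves:
  series:
    - [[0, 0, 0.0159], [-0.0015, 0.0309, 0], 0.54]
    - [[0, 0, 0.0318], [-0.0061, 0.0616, 0], 0.54]
    - [[0, 0, 0.0477], [-0.0138, 0.0916, 0], 0.54]
    - [[0, 0, 0.0637], [-0.0244, 0.1207, 0], 0.54]
    - [[0, 0, 0.0796], [-0.0379, 0.1486, 0], 0.54]
    - [[0, 0, 0.0955], [-0.054, 0.1751, 0], 0.54]
    - [[0, 0, 0.1114], [-0.0728, 0.1998, 0], 0.54]
    - [[0, 0, 0.1273], [-0.0939, 0.2224, 0], 0.54]
    - [[0, 0, 0.1432], [-0.1173, 0.2428, 0], 0.54]
    - [[0, 0, 0.1592], [-0.1425, 0.2609, 0], 0.54]
    - [[0, 0, 0.1751], [-0.1694, 0.2763, 0], 0.54]
    - [[0, 0, 0.191], [-0.1977, 0.2889, 0], 0.54]
    - [[0, 0, 0.2069], [-0.2271, 0.2987, 0], 0.54]
    - [[0, 0, 0.2228], [-0.2573, 0.3055, 0], 0.54]
    - [[0, 0, 0.2387], [-0.2881, 0.3092, 0], 0.54]
    - [[0, 0, 0.2546], [-0.3191, 0.3099, 0], 0.54]
    - [[0, 0, 0.2626], [-0.3345, 0.309, 0], 0.54]
    - [[0, 0, 0.2626], [-0.3345, 0.309, 0], 0.54]

```text
time_s: 16.12
position: [0.5878, 0.176, 0.0874]
tool_rot: [[0.72, 0.694, -0.001], [0.694, -0.72, 0.001], [0.0, -0.001, -1.0]]
contact_force: [-0.2, 1.5, 0.6]
grip_width: 0.232
```

```bash
python3 - <<'E'
from h import *
s=arm.observe();print(s['time_s'],s['position'],s['contact_force'],s['grip_width']); p,d,c=snap("wrist","w17");q,_,_=snap("side","s17")
cv2.imwrite("pics/c17.png",np.hstack([p[60:410,80:480],cv2.resize(q[90:265,200:400],None,fx=2,fy=2)]))
A=np.array([.543,.1323]);r=s['position'][:2]-A; print(np.linalg.norm(r),3.217-np.arctan2(r[1],r[0]))
E
```

```text
16.1167 [0.58784017 0.17600327 0.08744105] [-0.24910578  1.49875565  0.59826751] 0.23240271463359247
0.0626148253970185 2.4444411076117754
```

View pics/c17.png

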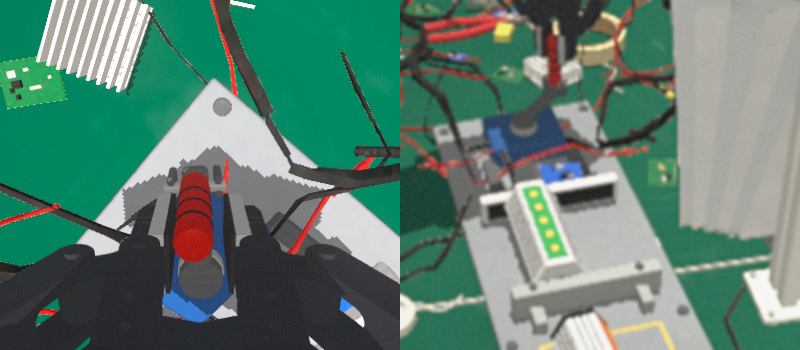

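Emit:
apply_moves:
  series:
    - [[0, 0, 0.008], [-0.001, 0.0155, 0], 0.54]
    - [[0, 0, 0.012], [-0.0015, 0.022, 0], 0.54]
    - [[0, 0, 0.012], [-0.0015, 0.022, 0], 0.54]
    - [[0, 0, 0.012], [-0.0015, 0.022, 0], 0.54]

```text
time_s: 16.55
position: [0.5883, 0.1748, 0.0873]
tool_rot: [[0.768, 0.64, -0.005], [0.64, -0.768, 0.003], [-0.003, -0.006, -1.0]]
contact_force: [-11.9, 10.1, 6.4]
grip_width: 0.229
```

```bash
python3 - <<'E'
from h import *
s=arm.observe();print(s['time_s'],s['position'],s['contact_force'],s['grip_width']); p,d,c=snap("wrist","w18");q,_,_=snap("side","s18")
A=np.array([.543,.1323]);r=s['position'][:2]-A; print(np.linalg.norm(r),3.217-np.arctan2(r[1],r[0]))
E
```

```text
16.55 [0.58827115 0.17482332 0.08729456] [-11.89373364  10.11751751   6.40873834] 0.22927855341632042
0.06211046479961174 2.4628899757432907
```

Emit:
apply_moves:
  series:
    - [[0, 0, -0.012], [0.0015, -0.022, 0], 0.4]
    - [[0, 0, -0.012], [0.0015, -0.026, 0], 0.2]
    - [[0, 0, -0.012], [0.0015, -0.026, 0], 0.1]
    - [[0, 0, -0.012], [0.0015, -0.026, -0.1], 0]
    - [[0, 0, -0.012], [0.0015, -0.026, -0.3], 0]
    - [[0, 0, -0.012], [0.0015, -0.026, -0.5], 0]
    - [[0, 0, -0.012], [0.0015, -0.026, -0.6], 0]
    - [[0, 0, -0.012], [0.0015, -0.026, -0.6], 0]

```text
time_s: 17.32
position: [0.5896, 0.1768, 0.2129]
tool_rot: [[0.721, 0.693, 0.01], [0.693, -0.721, 0.001], [0.007, 0.006, -1.0]]
contact_force: [0.9, 1.0, 0.1]
grip_width: 0.501
```

```bash
python3 - <<'E'
from h import *
s=arm.observe();print(s['time_s'],s['position'],s['contact_force']); snap("wrist","w19");p,d,c=snap("side","s19");q,_,_=snap("top","t19")
cv2.imwrite("pics/c19.png",np.hstack([cv2.resize(p[130:330,200:390],None,fx=2.1,fy=2.1),cv2.resize(q[130:330,120:310],None,fx=2.1,fy=2.1)]))
E
```

```text
17.3167 [0.58960817 0.17680033 0.21290824] [0.92558596 0.98082816 0.11487756]
```

View pics/c19.png

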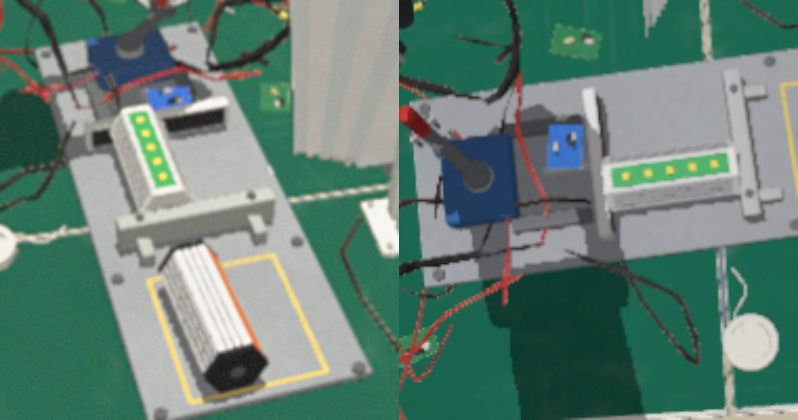

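```bash
python3 - <<'E'
from h import *
p,d,c=load("t19")
hsv=cv2.cvtColor(p,cv2.COLOR_BGR2HSV); m=cv2.inRange(hsv,(50,100,120),(75,255,255)); 
k=np.zeros_like(m);k[190:230,210:300]=1;m=m*k; v,u=np.where(m>0)
X=onz(c,np.c_[u,v],.052)[:,:2]; O=np.array([.5555,-.0277]); X=X-O; a=.075
J=np.c_[X@[np.cos(a),np.sin(a)],X@[-np.sin(a),np.cos(a)]]
w,h,an=None,None,None
r=cv2.minAreaRect((J*1000).astype(np.float32)); print(len(u),r); ev=np.linalg.svd(J-J.mean(0),full_matrices=False)[2][0]; print("dir",ev, J.min(0),J.max(0))
def T(x,y): return [120+(x-400)/2.1,130+y/2.1]
S=onz(c,[T(596,90),T(611,235)],.036)[:,:2]-O; print("pusher face jig y",S@[-np.sin(a),np.cos(a)])
B=onz(c,[T(604,172),T(738,150)],.052)[:,:2]-O; print("bar ends",B@[-np.sin(a),np.cos(a)])
S=onz(c,[T(725,75),T(745,215)],.036)[:,:2]-O; print("stop",S@[-np.sin(a),np.cos(a)])
# parked bar shift
p0,_,_=load("top0"); 
for t in ("top0","t19"):
    q=load(t)[0]; h=cv2.cvtColor(q,cv2.COLOR_BGR2HSV); mm=cv2.inRange(h,(5,120,80),(18,255,255)); mm[:170]=0;mm[240:]=0;mm[:,:300]=0;mm[:,385:]=0; vv,uu=np.where(mm>0); print(t,len(uu),uu.mean(),vv.mean())
E
```

```text
394 ((-21.234054565429688, -14.342506408691406), (103.09910583496094, 17.356143951416016), 89.969482421875)
dir [-0.00169837  0.99999856] [-0.02991281 -0.06589086] [-0.01254268  0.03721075]
pusher face jig y [0.04456891 0.0467437 ]
bar ends [ 0.04489147 -0.0769557 ]
stop [-0.07593974 -0.0752217 ]
top0 134 341.15671641791045 188.40298507462686
t19 127 341.59055118110234 188.38582677165354
```

Every check agrees: bar centre at jig y ≈ -14 mm, yaw about 0, the parked bar unmoved and the pusher face at about +45 mm. I'm handing it in.

```bash
python3 -c "
from h import *
print(arm.hand_in())"
```

```text
the job is handed in; nothing more can be done
None
```

I rolled the white-capped bar one face towards the robot, so its green strip now faces up. I then set the red grip upright and turned the crank clockwise to its stop, which slid the bar up to the end stop. The job was handed in at about 17.4 s of the 64 s allowed, and `hand_in` gave no verdict.

**Last checks, from the camera pictures:**
- **Bar:** green side up, centre at jig y of about -14 mm, within about 0.01 rad of the jig's y axis, and touching both stop and pusher within measuring error.
- **Pusher:** its face is at jig y of about +45 mm, which is fully forward.
- **Crank:** the force rose to about 15 N at roughly 2.4 rad, so it is at its stop. I then let go of the grip.
- **Grip:** it measured about 1.55 rad before I turned the crank.
- **Parked bar:** its strip moved less than 0.5 pixel between the first and last top pictures.

**What went wrong on the way:**
- **Pinch slipped:** my first pinch slid off the red grip at about 0.75 rad.
- **First push jammed:** pushing with shut fingers jammed on the end of the grip. The wrist read about 53 N upward and 31 N sideways, below the 120 N limit. The load was on the fingertips, so I don't think the 40 N limit on the arm and gripper body was involved, but I had no direct check of that.
- **Second push worked:** a lower push brought the grip upright.

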